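Clamp a lens in the cam-locked lens vice

TASK

Clamp the tinted lens in the lens vice ready for drilling, only pushing with the fingers: swing the red cam lever all the way over to the left so that the low side of the cam frees the slide, then push the slide forward by its black thumb post until the lens is seated against both white rollers with the jaw up against it, and swing the lever all the way back to the right to lock the slide. Never pick anything up or touch the lens itself, and leave the other things on the desk where they are.

Things in the scene. Friction and masses are not known exactly. Their poses are not given: they have to be found in the camera images.
- lens_vice: low lens vice fixed to the desk, turned a little each time: dark steel base 237 x 96 x 12 mm, slide in aluminium rails, cam lever on a bridge over it, two white rollers (14 mm thick, 34 mm high) at the far end. Origin on the desk, on the middle line, 125 mm ahead of the base's near edge; its x points forward (the slide closes that way), y left, z up: forward, left and right mean these axes
- cam_pivot (a point): pivot of the cam, on the vice's middle line at x = -55 mm, 40 mm above the desk; it runs along the vice's x axis, so the lever swings from side to side. Upright, the top of the lever's ball is 115 mm above the desk
- cam (a joint): lever angle in rad. 0 (stop): lever leans 33 degrees to the right and the cam's nose (high point) is down, locking the slide. Grows as the lever swings up and over to the left, to 1.152 (stop), 33 degrees left of upright; from 0.75 on the low side faces the slide, which is free. Stays where it is left; 1 to 3 N at the ball turns it. It locks only with the slide fully back or fully home
- lever_knob (a point): centre of the red ball (19 mm) on the lever, 65 mm from the pivot; rod 8 mm thick. At either stop it is 95 mm above the desk, 35 mm to the side of the middle line. Closed fingers with tips 80 mm above the desk can push the lever right over in one straight sideways line: first they touch the ball, at the end the rod, which at its stop is 26 mm off the middle line at that height
- slide (a joint): slide position in m: near 0 at the start (jaw open), grows as it is pushed forward, 0.030 when the jaw touches a lens seated against both rollers (stop without a lens 0.034). It needs about 3 N once the cam is low and stays where it is left. Locked, the cam's nose stands 1 mm in front of a brass rib on the slide (slide back) or 1 mm behind it (slide home), so it hardly moves
- thumb_post (a point): centre of the top of the black thumb post on the rear end of the slide, 62 mm above the desk, on the vice's middle line at x = -125 mm plus the slide position. Its fluted head is 22 mm across and 20 mm high (42 to 62 mm above the desk): push its rear side forward. With the lens seated its front is 14 mm from the cam's bridge (52 mm high)
- lens: loose round brown-tinted lens, 60 mm across, 5 mm thick at the rim and 9 mm in the middle, 30 g. It lies on two rubber strips (top 18 mm above the desk) between the jaw and the two rollers, 4 to 10 mm short of its seat. Origin in the middle of its underside
- lens_seat (a point): where the lens's origin is when it is seated against both rollers: fixed to the vice at x = 50 mm, y = 0, 18 mm above the desk. Pushing the slide on until it resists with 10 to 20 N centres the lens, which rolls in between the freely turning rollers
- screw_tin: round pale metal tin of screws, 55 mm across and 25 mm high, on the desk to the left of the vice. Not to be moved; origin in the middle of its underside
- brush: dust brush with a wooden handle, 160 mm long, lying to the left of the vice. Not to be moved; origin in the middle of its underside
- tweezers_short: steel tweezers, 115 mm long, lying to the right of the vice. Not to be moved; origin in the middle of its underside
- spectacles: folded wire spectacles, 140 mm wide and 27 mm high, lying to the right of the vice. Not to be moved; origin in the middle of its underside
- wood_driver: small screwdriver with an octagonal wooden handle, 112 mm long and 14 mm thick, lying beside the vice on its right. Not to be moved; origin in the middle of its underside
- varnish: little bottle of blue marking varnish with a black cap, 22 mm across and 62 mm tall, standing beside the vice on its left. Not to be moved; origin in the middle of its underside
Mind the look-alikes: they are no part of the job. Of the things that look like the lens, the smallest one is meant.

How it is judged:
By the outcome, as a careful person would: the job done as asked, in the order asked, and still so for the second after the job is handed in, with the robot touching nothing.
It also fails if it takes over 51 s, if anything falls off the work surface, if the arm or the gripper's body presses on something with over 40 N, if the wrist force passes 120 N, or if a joint passes its speed limit or range.

ROBOT

A 7-joint arm with a two-finger parallel gripper is mounted at the origin on a cart in front of the work surface, level with it; the furniture and walls round the work are solid. World frame = base frame: x ahead of the robot, y to its left, z up, the work surface at z = 0. Lengths are in mm, angles in rad, forces in N, time in s.
With the tool pointing down it reaches from about 400 to 750 mm from the base axis. Payload 19.5 kg.
Tool frame: the origin (TCP) lies between the finger pads; the fingertips stand 22 mm ahead of it and the grasp point (between the pads) lies 3 mm ahead of it; y points along the fingers, z is the direction in which the jaws open and shut, and the axes are right-handed (so a half turn about y gives the same grasp; the last joint's range is limited). The gripper opens to 85 mm and grips with 20 to 120 N. Pads are 22 mm wide; open, the fingers measure 114 mm over their backs; the gripper's body (76 mm by 85 mm) begins 54 mm behind the grasp point. The pads swing forward as they close: fully open they stand 13 mm farther back than shut.
Start: joints at [-1.212, 0.707, -0.028, 1.485, 0.022, 0.951, -0.075], TCP at [224.325, 529.411, 253.268] pointing down, gripper open.
Joint ranges: [-2.71, 2.71], [-0.32, 2.16], [-1.57, 1.52], [0, 2.45], [-1.46, 4.6], [0, 2.02], [-2.83, 2.83]. Speed limits (rad/s): [1.89, 1.89, 2.57, 2.57, 3.01, 3.01, 3.01].

INTERFACE

Orientations are given as a rotation vector (axis times angle).
In Python, from workcell import r gives the robot as it stands.
- The arm moves only by the tool servo_tool, never from a script. Its argument "series" is a list of rows, each an object of numbers: "dx", "dy", "dz": the shift along the tool's x, y, z in mm; "yaw": the turn about the tool's y in degrees; "claw": the gripper command: -1 is shut, 1 is fully open, values between are in proportion. A call has 1 to 8 rows; each row is the pose to reach, as a shift and turn from the pose commanded when the call began, along the tool's axes at that moment; what a row does not reach only later rows make up. A row lasts 1/12 s, in which the tool goes at most 41.7 mm and 7.16 degrees, less where a joint would pass 70% of its speed; a pose out of reach is approached as far as the arm can. A call with a gripper value outside its range is refused whole. The fingers move at their own pace and stop on an object; "grip_force" is the grip in N (left out, the last holds). Time passes only in rows, so rows that repeat a pose let the fingers close. It gives the time, the measured TCP pose, the force and the opening at its end, in the units of the state.
- r.state(): the state, without advancing time (a new reading comes with each control period).
- r.snapshot(name): name is "scene" or "side" or "wrist"; returns a dict with "frame" (420x560x3 uint8, red, green, blue), "fx", "fy", "cx", "cy" (pixels), "eye" and "orientation" of the camera in the world; the wrist camera has in their place "mount" (4x4, takes a point from camera to tool coordinates, whose origin is the TCP and whose axes are the tool frame's). Camera axes: x right, y down, z forward; pixel columns grow to the right and rows downward; lengths in mm; the calibration is good to about 2 mm. A picture is of the moment at which its call begins: read the wrist's pose just before it. There is no depth.
- r.finish_job(): hands the job in, once; it reports no verdict.
Trained networks look in the newest picture that a camera, given by its name, has taken for a name from the list of things; names that differ only in an ending like _2 or _b are one class to them, and where a whole thing is asked for, a point or a joint stands for the part that bears it (a point fixed in the world has none). Each returns a list of dicts, best first, with "p" (0 to 1); they miss things now and then, are a little off and sometimes report something else, mostly with a low value. They report only what shows in the picture. A call takes as long as a camera call. They do not tell look-alikes from the thing itself.
- r.recognise(camera, label): "point" ([row, column] in pixels, amid what is visible of it).
The state is a dict: "clock": time; "qpos": joint angles; "joint_vel": joint speeds; "effort": joint torques, N m; "tcp_pos": TCP position; "tool_rot": TCP orientation; "ft_force": force on the tool from outside, world axes, zero at the start; "torque": the same for the moment, N m; "width": finger opening in mm.
Only numpy, scipy, OpenCV 4.12 (cv2) and the standard library are available. Lean on these libraries where they do the work, as an engineer would, in place of code of your own. Each camera call takes 0.05 s, during which the arm holds its last target. There are 200 camera calls.

## Working session

There is one attempt and no reset: what is moved stays moved. The work goes in short steps, Python scripts to look and compute and a tool call to move; the robot and the scene stay as the last step left them, time stands still between calls to the robot, and variables do not carry over. Pictures are saved under pics/ and viewed, on a budget of 10 in all, crops included, one or two more only if the job needs it, and the job is handed in when it is done.

Besides the shell and the picture viewer there is one more tool, called after "Call:" as name([rows], argument=value, ...), one row to a line, values as JSON. servo_tool: Moves the arm, as the interface text tells. Its arguments: {"type":"object","properties":{"series":{"type":"array","items":{"type":"object","properties":{"dx":{"type":"number"},"dy":{"type":"number"},"dz":{"type":"number"},"yaw":{"type":"number"},"claw":{"type":"number"}}}},"grip_force":{"type":"number"}},"required":["series"]}

```bash
mkdir -p pics; cat > h.py <<'E'
from workcell import r
import numpy as np, cv2
from scipy.spatial.transform import Rotation as R
def ray(s,px):
    d=np.array([(px[1]-s['cx'])/s['fx'],(px[0]-s['cy'])/s['fy'],1.])
    o=np.array(s['orientation'],float)
    M=R.from_rotvec(o).as_matrix() if o.size==3 else (o if o.shape==(3,3) else R.from_quat(o).as_matrix())
    return np.array(s['eye'],float),M@d
def atz(s,px,z):
    e,d=ray(s,px); return e+d*(z-e[2])/d[2]
def proj(s,p):
    o=np.array(s['orientation'],float)
    M=R.from_rotvec(o).as_matrix() if o.size==3 else o
    c=M.T@(np.array(p)-s['eye']); return np.array([s['fy']*c[1]/c[2]+s['cy'],s['fx']*c[0]/c[2]+s['cx']])
E
python3 - <<'E'
from h import *
st=r.state(); print(st['clock'],st['tcp_pos'],st['tool_rot'],st['width'],R.from_rotvec(st['tool_rot']).as_matrix().round(3))
Z={'lever_knob':95,'thumb_post':60,'lens':25,'varnish':31,'wood_driver':7,'lens_vice':12,'cam':60}
for c in('scene','side'):
    s=r.snapshot(c); cv2.imwrite(f'pics/{c}0.png',s['frame'][:,:,::-1]); print(c,s['eye'],s['orientation'],s['fx'])
    for n in Z:
        for d in r.recognise(c,n)[:3]: print(n,round(d['p'],2),np.round(d['point']),atz(s,d['point'],Z[n]).round(0))
E
```

```text
0.0 [224.25270486 529.20346128 252.80133588] [-1.548956    0.3146478  -0.31431707] 85.15048940806244 [[ 0.921 -0.     0.39 ]
 [-0.39  -0.001  0.921]
 [ 0.    -1.    -0.001]]
scene [ 199.04497998 -587.29736095  674.28573571] [-2.13713657  0.59352628 -0.30157334] 413.3846810864068
lever_knob 0.68 [245. 281.] [555.  -5.  95.]
thumb_post 0.98 [258. 255.] [506.  21.  60.]
lens 0.88 [224. 253.] [581. 175.  25.]
lens 0.65 [199. 288.] [721. 227.  25.]
lens 0.61 [246. 312.] [661.  23.  25.]
varnish 0.67 [223. 306.] [697. 101.  31.]
varnish 0.66 [337. 311.] [ 506. -198.   31.]
wood_driver 0.68 [275. 332.] [654. -67.   7.]
lens_vice 0.92 [263. 287.] [587.  16.  12.]
cam 0.58 [260. 286.] [561. -18.  60.]
cam 0.42 [248. 281.] [574.  23.  60.]
side [ 125.42382645 -697.65796728  528.57766888] [-1.98341141  0.54970142 -0.34053331] 470.30312342716155
lever_knob 0.61 [229. 284.] [539. -30.  95.]
thumb_post 0.86 [244. 256.] [493.   2.  60.]
thumb_post 0.67 [295. 400.] [ 617. -263.   60.]
lens 0.77 [238. 321.] [650.   2.  25.]
lens 0.75 [222. 260.] [574. 134.  25.]
lens 0.6 [201. 292.] [696. 189.  25.]
varnish 0.5 [206. 315.] [723. 128.  31.]
wood_driver 0.73 [266. 337.] [633. -78.   7.]
wood_driver 0.23 [245. 259.] [538.  73.   7.]
lens_vice 0.56 [244. 286.] [586.  38.  12.]
cam 0.63 [223. 283.] [583.  48.  60.]
```

```bash
python3 - <<'E'
import cv2
a=cv2.imread('pics/scene0.png')[180:340,180:400]; b=cv2.imread('pics/side0.png')[170:330,190:410]
cv2.imwrite('pics/c1.png',cv2.resize(a,None,fx=3.6,fy=3.6,interpolation=cv2.INTER_CUBIC))
cv2.imwrite('pics/c2.png',cv2.resize(b,None,fx=3.6,fy=3.6,interpolation=cv2.INTER_CUBIC))
E
```

```text
(no output)
```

View pics/c1.png

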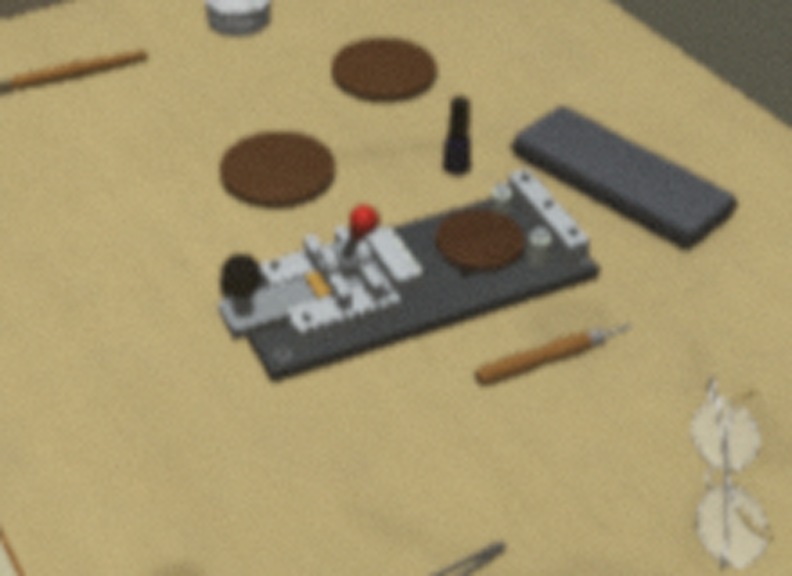

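View pics/c2.png

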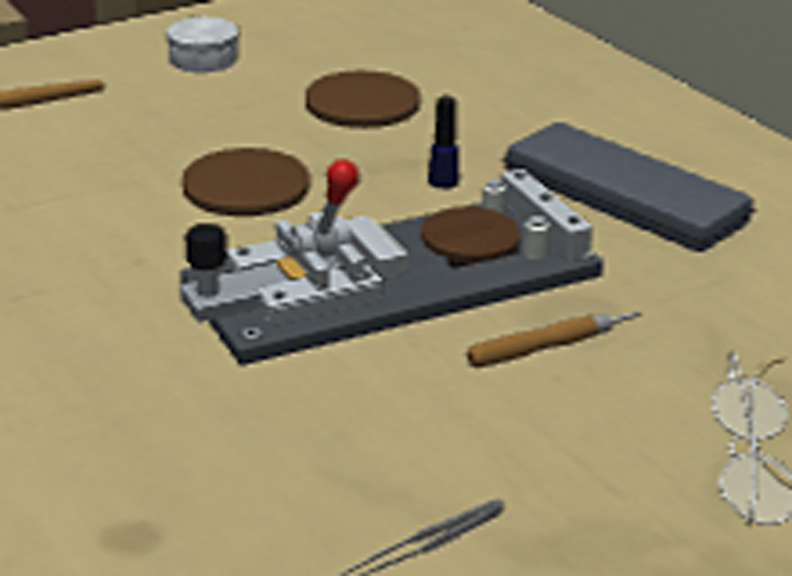

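```bash
python3 - <<'E'
from h import *
from scipy.optimize import least_squares
S={c:r.snapshot(c) for c in('scene','side')}
off={'scene':(180,180),'side':(170,190)}
M={(-125,0,62):dict(scene=(241,259),side=(206,230)),(-125,-48,0):dict(scene=(274,379),side=(240,363)),
(112,-48,0):dict(scene=(598,277),side=(602,277)),(112,-48,12):dict(scene=(598,266),side=(602,260)),(46,0,26):dict(scene=(480,238),side=(470,230))}
def w(p,v): 
    c,s=np.cos(v[2]),np.sin(v[2]); return [v[0]+c*p[0]-s*p[1],v[1]+s*p[0]+c*p[1],p[2]]
for cs in(['scene'],['side'],['scene','side']):
    f=lambda v:np.concatenate([proj(S[c],w(p,v))-(np.array(m[c])[::-1]/3.6+off[c]) for c in cs for p,m in M.items()])
    o=least_squares(f,[600,0,.1],loss='soft_l1',x_scale=[100,100,1]); print(cs,o.x,f(o.x).round(1))
E
```

```text
['scene'] [ 6.21821861e+02  3.15830649e+01 -1.24548315e-01] [ 0.1 -0.4  0.7 -0.8  0.2  0.3 -0.5  0.7 -1.8  0.2]
['side'] [ 6.17567286e+02  2.70896506e+01 -1.16907059e-01] [ 0.  -0.6  1.1 -0.5 -0.2  0.3 -0.3  0.8 -1.4  0.1]
['scene', 'side'] [ 6.19771530e+02  2.96073647e+01 -1.18882547e-01] [ 1.2 -0.7  1.8 -1.   0.8  0.1  0.1  0.5 -1.1 -0.1 -0.9 -0.2  0.1 -0.3
 -1.   0.4 -1.   0.8 -2.2  0.3]
```

Call:
servo_tool([
  {"dx": 528, "dz": -399, "yaw": -16, "claw": -1},
  {"dx": 528, "dz": -399, "yaw": -16, "claw": -1},
  {"dx": 528, "dz": -399, "yaw": -16, "claw": -1},
  {"dx": 528, "dz": -399, "yaw": -16, "claw": -1},
  {"dx": 528, "dz": -399, "yaw": -16, "claw": -1},
  {"dx": 528, "dz": -399, "yaw": -16, "claw": -1},
  {"dx": 528, "dz": -399, "yaw": -16, "claw": -1},
  {"dx": 528, "dz": -399, "yaw": -16, "claw": -1},
])

```text
$.series[0]: bad value
```

Call:
servo_tool([
  {"dx": 30, "dz": -23, "yaw": -4, "claw": -1},
  {"dx": 60, "dz": -46, "yaw": -8, "claw": -1},
  {"dx": 90, "dz": -69, "yaw": -12, "claw": -1},
  {"dx": 120, "dz": -92, "yaw": -16, "claw": -1},
  {"dx": 150, "dz": -115, "yaw": -16, "claw": -1},
  {"dx": 180, "dz": -138, "yaw": -16, "claw": -1},
  {"dx": 210, "dz": -161, "yaw": -16, "claw": -1},
  {"dx": 240, "dz": -184, "yaw": -16, "claw": -1},
])

```text
$.series[0]: bad value
```

Call:
servo_tool([
  {"dx": 30, "dy": 0, "dz": -23, "yaw": -4, "claw": -1},
  {"dx": 60, "dy": 0, "dz": -46, "yaw": -8, "claw": -1},
  {"dx": 90, "dy": 0, "dz": -69, "yaw": -12, "claw": -1},
  {"dx": 120, "dy": 0, "dz": -92, "yaw": -16, "claw": -1},
  {"dx": 150, "dy": 0, "dz": -115, "yaw": -16, "claw": -1},
  {"dx": 180, "dy": 0, "dz": -138, "yaw": -16, "claw": -1},
  {"dx": 210, "dy": 0, "dz": -161, "yaw": -16, "claw": -1},
  {"dx": 240, "dy": 0, "dz": -184, "yaw": -16, "claw": -1},
])

```text
clock: 1.57
tcp_pos: [374.1, 264.7, 253.5]
tool_rot: [-1.569, 0.095, -0.096]
ft_force: [-0.2, 0.6, -0.0]
width: 0.2
```

Call:
servo_tool([
  {"dx": 25, "dy": 0, "dz": -33, "yaw": 0, "claw": -1},
  {"dx": 50, "dy": 0, "dz": -66, "yaw": 0, "claw": -1},
  {"dx": 75, "dy": 0, "dz": -99, "yaw": 0, "claw": -1},
  {"dx": 100, "dy": 0, "dz": -132, "yaw": 0, "claw": -1},
  {"dx": 125, "dy": 0, "dz": -165, "yaw": 0, "claw": -1},
  {"dx": 150, "dy": 0, "dz": -198, "yaw": 0, "claw": -1},
  {"dx": 175, "dy": 0, "dz": -231, "yaw": 0, "claw": -1},
  {"dx": 200, "dy": 0, "dz": -264, "yaw": 0, "claw": -1},
])

```text
clock: 2.23
tcp_pos: [540.7, -22.2, 253.5]
tool_rot: [-1.569, 0.096, -0.096]
ft_force: [1.4, 1.1, -0.3]
width: -0.2
```

```bash
cat >> h.py <<'E'
def wrist(name=None):
    st=r.state(); s=r.snapshot('wrist')
    if name: cv2.imwrite(f'pics/{name}.png',s['frame'][:,:,::-1])
    T=np.array(s['mount']); Rt=R.from_rotvec(st['tool_rot']).as_matrix()
    s['eye']=Rt@T[:3,3]+st['tcp_pos']; s['orientation']=Rt@T[:3,:3]; return st,s
E
python3 - <<'E'
from h import *
st,s=wrist('w1'); print(st['clock'],st['tcp_pos'],st['tool_rot'],s['eye'],s['orientation'])
Z={'lever_knob':95,'thumb_post':60,'lens':25}
for n in Z:
    for d in r.recognise('wrist',n)[:3]: print(n,round(d['p'],2),np.round(d['point']),atz(s,d['point'],Z[n]).round(0))
E
```

```text
2.2333 [540.69777438 -22.15213885 253.46730037] [-1.5687029   0.09550358 -0.09590064] [464.79207164 -13.00978073 373.73286273] [[ 1.21254919e-01  9.46310002e-01  2.99657514e-01]
 [ 9.92621349e-01 -1.15694634e-01 -3.62988789e-02]
 [ 3.18774326e-04  3.01847863e-01 -9.53356054e-01]]
lever_knob 0.62 [208. 325.] [554.  13.  95.]
thumb_post 0.71 [162. 340.] [521.  34.  60.]
lens 0.84 [299. 518.] [715. 237.  25.]
lens 0.75 [204. 466.] [589. 170.  25.]
lens 0.66 [276. 336.] [659.  25.  25.]
```

View pics/w1.png

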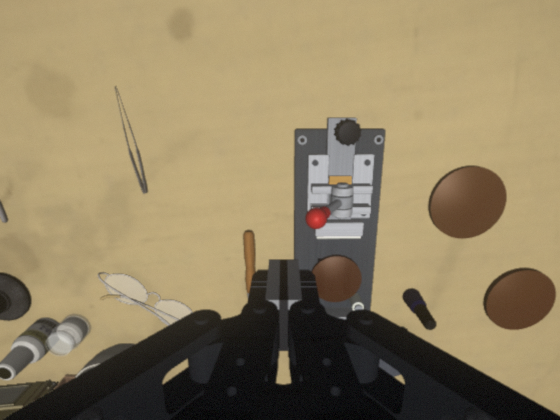

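```bash
python3 - <<'E'
from h import *
from scipy.optimize import least_squares
st,s=wrist()
M={(-125,0,62):(131,347),(-125,-48,12):(128,295),(-125,48,12):(128,384),(-55,-35,95):(217,316)}
def w(p,v): 
    c,q=np.cos(v[2]),np.sin(v[2]); return [v[0]+c*p[0]-q*p[1],v[1]+q*p[0]+c*p[1],p[2]]
f=lambda v:np.concatenate([proj(s,w(p,v))-m for p,m in M.items()])
o=least_squares(f,[600,0,-.1],x_scale=[100,100,1]); print(o.x,f(o.x).round(1))
E
```

```text
[ 6.17885088e+02  3.37953977e+01 -8.76397952e-02] [ 0.2  1.7  1.4 -1.1 -2.   1.8  0.6 -2.3]
```

Call:
servo_tool([
  {"dx": 15, "dy": 20, "dz": -22, "yaw": 0, "claw": -1},
  {"dx": 15, "dy": 55, "dz": -22, "yaw": 0, "claw": -1},
  {"dx": 15, "dy": 90, "dz": -22, "yaw": 0, "claw": -1},
  {"dx": 15, "dy": 125, "dz": -22, "yaw": 0, "claw": -1},
  {"dx": 15, "dy": 151, "dz": -22, "yaw": 0, "claw": -1},
  {"dx": 15, "dy": 151, "dz": -22, "yaw": 0, "claw": -1},
])

```text
clock: 2.98
tcp_pos: [550.2, -42.1, 98.5]
tool_rot: [-1.569, 0.098, -0.089]
ft_force: [-0.2, 0.2, -0.7]
width: -0.1
```

Call:
servo_tool([
  {"dx": 0, "dy": 0, "dz": 10, "yaw": 0, "claw": -1},
  {"dx": 0, "dy": 0, "dz": 20, "yaw": 0, "claw": -1},
  {"dx": 0, "dy": 0, "dz": 30, "yaw": 0, "claw": -1},
  {"dx": 0, "dy": 0, "dz": 40, "yaw": 0, "claw": -1},
  {"dx": 0, "dy": 0, "dz": 50, "yaw": 0, "claw": -1},
  {"dx": 0, "dy": 0, "dz": 60, "yaw": 0, "claw": -1},
  {"dx": 0, "dy": 0, "dz": 70, "yaw": 0, "claw": -1},
  {"dx": 0, "dy": 0, "dz": 77, "yaw": 0, "claw": -1},
])

```text
clock: 3.65
tcp_pos: [561.7, 34.4, 102.4]
tool_rot: [-1.568, 0.095, -0.095]
ft_force: [-0.1, -0.7, -1.5]
width: 0.2
```

Call:
servo_tool([
  {"dx": 0, "dy": 0, "dz": 4, "yaw": 0, "claw": -1},
  {"dx": 0, "dy": 0, "dz": 8, "yaw": 0, "claw": -1},
  {"dx": 0, "dy": 0, "dz": 8, "yaw": 0, "claw": -1},
])

```text
clock: 3.9
tcp_pos: [562.6, 41.4, 102.2]
tool_rot: [-1.569, 0.095, -0.095]
ft_force: [0.7, 0.2, -0.5]
width: -0.2
```

Call:
servo_tool([
  {"dx": 0, "dy": 0, "dz": 3, "yaw": 0, "claw": -1},
  {"dx": 0, "dy": 0, "dz": 3, "yaw": 0, "claw": -1},
])

```text
clock: 4.07
tcp_pos: [563.0, 43.9, 102.3]
tool_rot: [-1.569, 0.096, -0.096]
ft_force: [0.3, 0.3, -0.4]
width: 0.1
```

Call:
servo_tool([
  {"dx": 0, "dy": 0, "dz": 3, "yaw": 0, "claw": -1},
  {"dx": 0, "dy": 0, "dz": 3, "yaw": 0, "claw": -1},
])

```text
clock: 4.23
tcp_pos: [563.3, 47.0, 102.3]
tool_rot: [-1.569, 0.096, -0.095]
ft_force: [-0.0, 0.3, -1.0]
width: 0.2
```

```bash
python3 - <<'E'
from h import *
ims=[]
for c,(a,b) in dict(scene=(190,200),side=(180,200)).items():
    s=r.snapshot(c); ims.append(cv2.resize(s['frame'][a:a+110,b:b+130,::-1],None,fx=3,fy=3,interpolation=cv2.INTER_CUBIC))
    for d in r.recognise(c,'lever_knob')[:2]: print(c,d, atz(s,d['point'],95))
cv2.imwrite('pics/c3.png',np.hstack(ims))
E
```

```text
scene {'point': [252.2, 273.9], 'p': 0.52} [531.04079278 -17.20650744  95.        ]
side {'point': [227.2, 278.0], 'p': 0.41} [531.03291751 -18.30998532  95.        ]
```

View pics/c3.png

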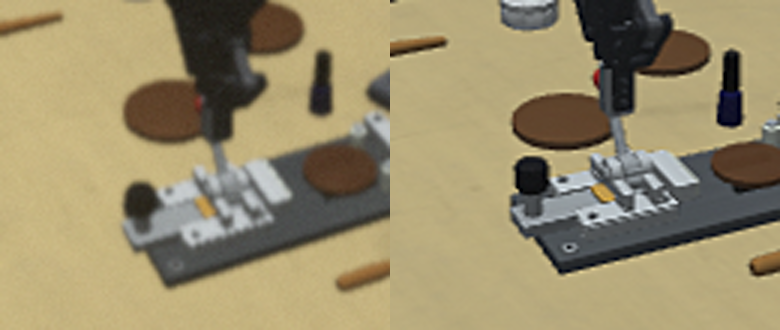

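Call:
servo_tool([
  {"dx": 0, "dy": 0, "dz": 3, "yaw": 0, "claw": -1},
  {"dx": 0, "dy": 0, "dz": 5, "yaw": 0, "claw": -1},
  {"dx": 0, "dy": 0, "dz": 5, "yaw": 0, "claw": -1},
])

```text
clock: 4.68
tcp_pos: [563.6, 49.2, 102.1]
tool_rot: [-1.573, 0.098, -0.096]
ft_force: [-1.1, -14.1, -0.3]
width: -0.2
```

Call:
servo_tool([
  {"dx": 0, "dy": 0, "dz": 3, "yaw": 0, "claw": -1},
  {"dx": 0, "dy": 0, "dz": 3, "yaw": 0, "claw": -1},
])

```text
clock: 4.85
tcp_pos: [563.6, 50.1, 101.9]
tool_rot: [-1.576, 0.1, -0.097]
ft_force: [-1.3, -26.6, 0.1]
width: 0.4
```

Call:
servo_tool([
  {"dx": 0, "dy": 0, "dz": 3, "yaw": 0, "claw": -1},
  {"dx": 0, "dy": 0, "dz": 3, "yaw": 0, "claw": -1},
])

```text
clock: 5.02
tcp_pos: [563.7, 50.8, 101.8]
tool_rot: [-1.579, 0.102, -0.097]
ft_force: [-3.4, -38.1, 0.4]
width: 0.1
```

Call:
servo_tool([
  {"dx": 0, "dy": 0, "dz": -15, "yaw": 0, "claw": -1},
  {"dx": -5, "dy": -10, "dz": -22, "yaw": 0, "claw": -1},
  {"dx": -35, "dy": -10, "dz": -22, "yaw": 0, "claw": -1},
  {"dx": -70, "dy": -10, "dz": -22, "yaw": 0, "claw": -1},
  {"dx": -104, "dy": -10, "dz": -22, "yaw": 0, "claw": -1},
  {"dx": -104, "dy": 5, "dz": -22, "yaw": 0, "claw": -1},
  {"dx": -104, "dy": 5, "dz": -22, "yaw": 0, "claw": -1},
])

```text
clock: 5.6
tcp_pos: [457.6, 49.1, 96.8]
tool_rot: [-1.569, 0.095, -0.093]
ft_force: [0.9, 0.1, -0.8]
width: -0.1
```

```bash
python3 - <<'E'
from h import *
ims=[]
for c,(a,b) in dict(scene=(190,200),side=(180,200)).items():
    s=r.snapshot(c); ims.append(cv2.resize(s['frame'][a:a+110,b:b+130,::-1],None,fx=3,fy=3,interpolation=cv2.INTER_CUBIC))
cv2.imwrite('pics/c4.png',np.hstack(ims)); print(r.state()['tcp_pos'])
E
```

```text
[459.38787836  48.70372364  97.63709663]
```

View pics/c4.png

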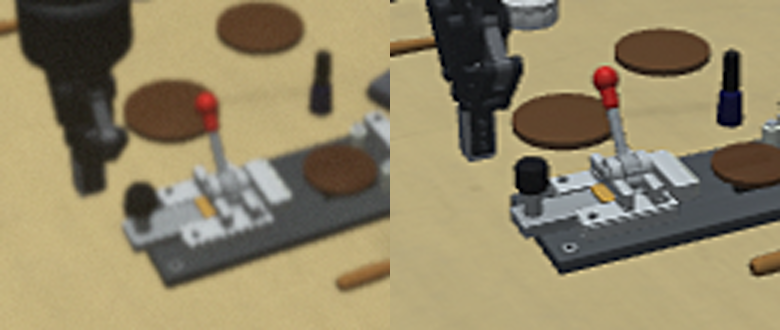

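Call:
servo_tool([
  {"dx": 0, "dy": 15, "dz": 0, "yaw": 0, "claw": -1},
  {"dx": 0, "dy": 28, "dz": 0, "yaw": 0, "claw": -1},
  {"dx": 3, "dy": 28, "dz": 0, "yaw": 0, "claw": -1},
  {"dx": 7, "dy": 28, "dz": 0, "yaw": 0, "claw": -1},
  {"dx": 11, "dy": 28, "dz": 0, "yaw": 0, "claw": -1},
  {"dx": 15, "dy": 28, "dz": 0, "yaw": 0, "claw": -1},
  {"dx": 18, "dy": 28, "dz": 0, "yaw": 0, "claw": -1},
  {"dx": 18, "dy": 28, "dz": 0, "yaw": 0, "claw": -1},
])

```text
clock: 6.37
tcp_pos: [477.4, 46.0, 69.8]
tool_rot: [-1.569, 0.095, -0.097]
ft_force: [0.6, -0.5, 0.1]
width: 0.1
```

Call:
servo_tool([
  {"dx": 2, "dy": 0, "dz": 0, "yaw": 0, "claw": -1},
  {"dx": 4, "dy": 0, "dz": 0, "yaw": 0, "claw": -1},
  {"dx": 6, "dy": 0, "dz": 0, "yaw": 0, "claw": -1},
  {"dx": 8, "dy": 0, "dz": 0, "yaw": 0, "claw": -1},
  {"dx": 10, "dy": 0, "dz": 0, "yaw": 0, "claw": -1},
  {"dx": 11, "dy": 0, "dz": 0, "yaw": 0, "claw": -1},
  {"dx": 12, "dy": 0, "dz": 0, "yaw": 0, "claw": -1},
  {"dx": 12, "dy": 0, "dz": 0, "yaw": 0, "claw": -1},
])

```text
clock: 7.03
tcp_pos: [488.7, 44.7, 69.3]
tool_rot: [-1.569, 0.095, -0.096]
ft_force: [-1.3, -0.6, 1.3]
width: 0.2
```

Call:
servo_tool([
  {"dx": 1.5, "dy": 0, "dz": 0, "yaw": 0, "claw": -1},
  {"dx": 3, "dy": 0, "dz": 0, "yaw": 0, "claw": -1},
  {"dx": 4.5, "dy": 0, "dz": 0, "yaw": 0, "claw": -1},
  {"dx": 6, "dy": 0, "dz": 0, "yaw": 0, "claw": -1},
  {"dx": 7, "dy": 0, "dz": 0, "yaw": 0, "claw": -1},
  {"dx": 8, "dy": 0, "dz": 0, "yaw": 0, "claw": -1},
  {"dx": 8, "dy": 0, "dz": 0, "yaw": 0, "claw": -1},
])

```text
clock: 7.62
tcp_pos: [496.7, 43.8, 69.3]
tool_rot: [-1.569, 0.095, -0.096]
ft_force: [-1.4, 0.6, 0.2]
width: -0.0
```

```bash
python3 - <<'E'
from h import *
ims=[]
for c,(a,b) in dict(scene=(190,220),side=(180,225)).items():
    s=r.snapshot(c); ims.append(cv2.resize(s['frame'][a:a+110,b:b+130,::-1],None,fx=3,fy=3,interpolation=cv2.INTER_CUBIC))
cv2.imwrite('pics/c5.png',np.hstack(ims)); print(r.state()['tcp_pos'],r.state()['ft_force'])
E
```

```text
[496.61397869  43.80617628  69.31823763] [-0.66202492 -0.50632666 -0.74208591]
```

View pics/c5.png

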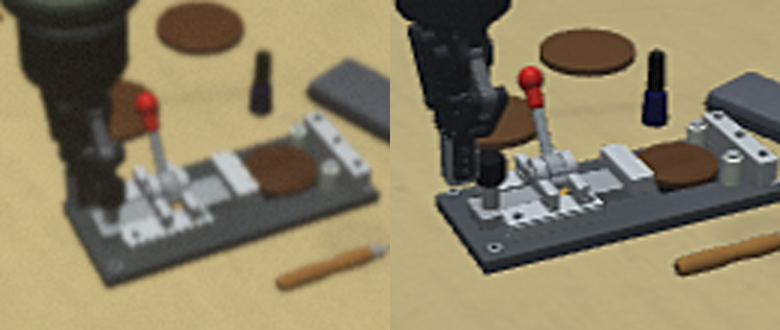

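Slide has moved well forward: the rib is under the bridge and the jaw is at or near the lens. I'll keep going in small steps, watching the force.

Call:
servo_tool([
  {"dx": 1, "dy": 0, "dz": 0, "yaw": 0, "claw": -1},
  {"dx": 2, "dy": 0, "dz": 0, "yaw": 0, "claw": -1},
  {"dx": 3, "dy": 0, "dz": 0, "yaw": 0, "claw": -1},
  {"dx": 4, "dy": 0, "dz": 0, "yaw": 0, "claw": -1},
  {"dx": 4, "dy": 0, "dz": 0, "yaw": 0, "claw": -1},
])

```text
clock: 8.13
tcp_pos: [500.6, 43.3, 69.3]
tool_rot: [-1.569, 0.095, -0.096]
ft_force: [-1.5, 1.0, 0.1]
width: -0.3
```

Call:
servo_tool([
  {"dx": 1, "dy": 0, "dz": 0, "yaw": 0, "claw": -1},
  {"dx": 2, "dy": 0, "dz": 0, "yaw": 0, "claw": -1},
  {"dx": 2, "dy": 0, "dz": 0, "yaw": 0, "claw": -1},
])

```text
clock: 8.38
tcp_pos: [502.5, 43.1, 69.3]
tool_rot: [-1.569, 0.095, -0.096]
ft_force: [-2.5, 0.6, 0.7]
width: 0.2
```

Call:
servo_tool([
  {"dx": 1, "dy": 0, "dz": 0, "yaw": 0, "claw": -1},
  {"dx": 1, "dy": 0, "dz": 0, "yaw": 0, "claw": -1},
  {"dx": 1, "dy": 0, "dz": 0, "yaw": 0, "claw": -1},
])

```text
clock: 8.63
tcp_pos: [503.2, 43.0, 69.3]
tool_rot: [-1.569, 0.096, -0.095]
ft_force: [-4.4, 1.2, 0.9]
width: -0.0
```

Call:
servo_tool([
  {"dx": 1, "dy": 0, "dz": 0, "yaw": 0, "claw": -1},
  {"dx": 1, "dy": 0, "dz": 0, "yaw": 0, "claw": -1},
  {"dx": 1, "dy": 0, "dz": 0, "yaw": 0, "claw": -1},
])

```text
clock: 8.88
tcp_pos: [503.6, 42.9, 69.2]
tool_rot: [-1.569, 0.097, -0.094]
ft_force: [-8.5, 1.8, 3.3]
width: 0.1
```

Call:
servo_tool([
  {"dx": 1, "dy": 0, "dz": 0, "yaw": 0, "claw": -1},
  {"dx": 1, "dy": 0, "dz": 0, "yaw": 0, "claw": -1},
  {"dx": 1, "dy": 0, "dz": 0, "yaw": 0, "claw": -1},
])

```text
clock: 9.13
tcp_pos: [504.0, 42.9, 69.2]
tool_rot: [-1.569, 0.098, -0.093]
ft_force: [-11.4, 3.2, 5.7]
width: 0.0
```

Call:
servo_tool([
  {"dx": 1, "dy": 0, "dz": 0, "yaw": 0, "claw": -1},
  {"dx": 1, "dy": 0, "dz": 0, "yaw": 0, "claw": -1},
  {"dx": 1, "dy": 0, "dz": 0, "yaw": 0, "claw": -1},
])

```text
clock: 9.38
tcp_pos: [504.3, 42.8, 69.1]
tool_rot: [-1.569, 0.099, -0.091]
ft_force: [-17.1, 3.7, 9.0]
width: -0.4
```

Call:
servo_tool([
  {"dx": 0, "dy": 0, "dz": 0, "yaw": 0, "claw": -1},
  {"dx": -10, "dy": 0, "dz": 0, "yaw": 0, "claw": -1},
  {"dx": -22, "dy": 0, "dz": 0, "yaw": 0, "claw": -1},
  {"dx": -22, "dy": -35, "dz": 0, "yaw": 0, "claw": -1},
  {"dx": -22, "dy": -70, "dz": 10, "yaw": 0, "claw": -1},
  {"dx": -22, "dy": -105, "dz": 20, "yaw": 0, "claw": -1},
  {"dx": -22, "dy": -105, "dz": 20, "yaw": 0, "claw": -1},
])

```text
clock: 9.97
tcp_pos: [489.2, 67.1, 179.7]
tool_rot: [-1.566, 0.088, -0.101]
ft_force: [0.3, 0.2, 0.4]
width: -0.2
```

```bash
python3 - <<'E'
from h import *
s=r.snapshot('side'); a=cv2.resize(s['frame'][190:290,225:355,::-1],None,fx=3,fy=3,interpolation=cv2.INTER_CUBIC)
st,w=wrist(); print(st['tcp_pos'],st['ft_force'])
p=proj(w,[650,27,25]).round(); print(p)
b=w['frame'][:,:,::-1]
b=cv2.resize(b,(400,300)); cv2.imwrite('pics/c6.png',np.hstack([a,b]))
cv2.imwrite('pics/w6.png',w['frame'][:,:,::-1])
E
```

```text
[488.55304503  65.98376281 177.11635233] [-0.44231481  0.16131985 -0.95618463]
[360. 263.]
```

View pics/c6.png

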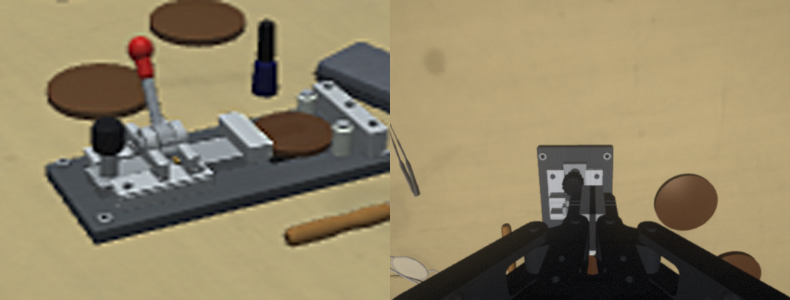

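Call:
servo_tool([
  {"dx": 22, "dy": 0, "dz": 30, "yaw": 0, "claw": -1},
  {"dx": 44, "dy": 0, "dz": 60, "yaw": 0, "claw": -1},
  {"dx": 78, "dy": 10, "dz": 61, "yaw": 0, "claw": -1},
  {"dx": 78, "dy": 42, "dz": 61, "yaw": 0, "claw": -1},
  {"dx": 78, "dy": 73, "dz": 61, "yaw": 0, "claw": -1},
  {"dx": 78, "dy": 73, "dz": 61, "yaw": 0, "claw": -1},
])

```text
clock: 10.57
tcp_pos: [569.5, 115.2, 95.5]
tool_rot: [-1.571, 0.102, -0.09]
ft_force: [-1.7, -0.3, -1.1]
width: 0.2
```

Call:
servo_tool([
  {"dx": 0, "dy": 0, "dz": -10, "yaw": 0, "claw": -1},
  {"dx": 0, "dy": 0, "dz": -20, "yaw": 0, "claw": -1},
  {"dx": 0, "dy": 0, "dz": -30, "yaw": 0, "claw": -1},
  {"dx": 0, "dy": 0, "dz": -40, "yaw": 0, "claw": -1},
  {"dx": 0, "dy": 0, "dz": -50, "yaw": 0, "claw": -1},
  {"dx": 0, "dy": 0, "dz": -60, "yaw": 0, "claw": -1},
  {"dx": 0, "dy": 0, "dz": -68, "yaw": 0, "claw": -1},
  {"dx": 0, "dy": 0, "dz": -76, "yaw": 0, "claw": -1},
])

```text
clock: 11.23
tcp_pos: [562.5, 39.7, 101.4]
tool_rot: [-1.569, 0.096, -0.096]
ft_force: [-0.5, 1.0, -0.4]
width: -0.2
```

Call:
servo_tool([
  {"dx": 0, "dy": 0, "dz": -4, "yaw": 0, "claw": -1},
  {"dx": 0, "dy": 0, "dz": -8, "yaw": 0, "claw": -1},
  {"dx": 0, "dy": 0, "dz": -10, "yaw": 0, "claw": -1},
  {"dx": 0, "dy": 0, "dz": -10, "yaw": 0, "claw": -1},
])

```text
clock: 11.57
tcp_pos: [561.3, 30.5, 101.2]
tool_rot: [-1.569, 0.096, -0.095]
ft_force: [0.0, 0.4, -0.1]
width: -0.1
```

Call:
servo_tool([
  {"dx": 0, "dy": 0, "dz": -3, "yaw": 0, "claw": -1},
  {"dx": 0, "dy": 0, "dz": -3, "yaw": 0, "claw": -1},
])

```text
clock: 11.73
tcp_pos: [560.9, 27.6, 101.3]
tool_rot: [-1.569, 0.096, -0.095]
ft_force: [-0.4, -0.6, -1.0]
width: -0.1
```

Call:
servo_tool([
  {"dx": 0, "dy": 0, "dz": -3, "yaw": 0, "claw": -1},
  {"dx": 0, "dy": 0, "dz": -3, "yaw": 0, "claw": -1},
])

```text
clock: 11.9
tcp_pos: [560.5, 24.5, 101.3]
tool_rot: [-1.569, 0.096, -0.095]
ft_force: [0.5, 0.1, -0.1]
width: -0.1
```

Call:
servo_tool([
  {"dx": 0, "dy": 0, "dz": -3, "yaw": 0, "claw": -1},
  {"dx": 0, "dy": 0, "dz": -3, "yaw": 0, "claw": -1},
])

```text
clock: 12.07
tcp_pos: [560.3, 22.7, 101.2]
tool_rot: [-1.567, 0.095, -0.095]
ft_force: [1.0, 6.2, -0.8]
width: -0.3
```

Call:
servo_tool([
  {"dx": 0, "dy": 0, "dz": -3, "yaw": 0, "claw": -1},
  {"dx": 0, "dy": 0, "dz": -3, "yaw": 0, "claw": -1},
])

```text
clock: 12.23
tcp_pos: [560.2, 21.9, 101.2]
tool_rot: [-1.564, 0.093, -0.094]
ft_force: [2.2, 17.6, -4.6]
width: -0.0
```

Call:
servo_tool([
  {"dx": 0, "dy": 0, "dz": -3, "yaw": 0, "claw": -1},
  {"dx": 0, "dy": 0, "dz": -3, "yaw": 0, "claw": -1},
])

```text
clock: 12.4
tcp_pos: [560.1, 21.1, 101.2]
tool_rot: [-1.561, 0.091, -0.093]
ft_force: [2.8, 31.4, -7.8]
width: -0.2
```

Call:
servo_tool([
  {"dx": 0, "dy": 0, "dz": 10, "yaw": 0, "claw": -1},
  {"dx": 0, "dy": 0, "dz": 30, "yaw": 0, "claw": -1},
  {"dx": 0, "dy": -35, "dz": 40, "yaw": 0, "claw": -1},
  {"dx": -25, "dy": -70, "dz": 60, "yaw": 0, "claw": -1},
  {"dx": -50, "dy": -105, "dz": 80, "yaw": 0, "claw": -1},
  {"dx": -70, "dy": -135, "dz": 100, "yaw": 0, "claw": -1},
  {"dx": -90, "dy": -150, "dz": 130, "yaw": 0, "claw": -1},
  {"dx": -90, "dy": -150, "dz": 130, "yaw": 0, "claw": -1},
])

```text
clock: 13.07
tcp_pos: [484.2, 160.8, 254.7]
tool_rot: [-1.565, 0.089, -0.094]
ft_force: [-0.6, 1.7, 1.5]
width: -0.2
```

```bash
python3 - <<'E'
from h import *
s=r.snapshot('side'); a=cv2.resize(s['frame'][190:290,225:355,::-1],None,fx=3,fy=3,interpolation=cv2.INTER_CUBIC)
st,w=wrist(); print(st['tcp_pos'],st['ft_force'])
b=cv2.resize(w['frame'][:,:,::-1],(400,300)); cv2.imwrite('pics/c7.png',np.hstack([a,b]))
E
```

```text
[484.70607696 159.77376211 253.77689261] [-0.76050667  1.92312328  0.2533996 ]
```

View pics/c7.png

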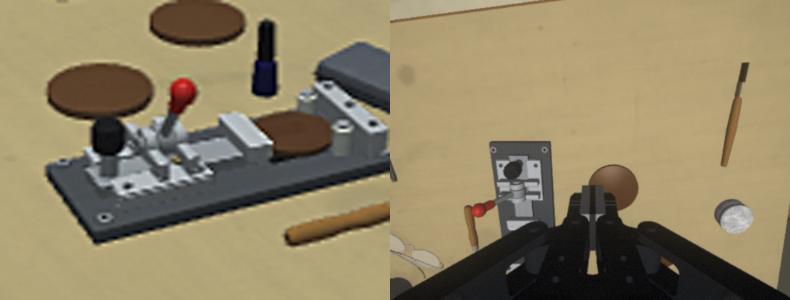

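```bash
python3 - <<'E'
from workcell import r
print(r.finish_job(), r.state()['clock'])
E
```

```text
the job is handed in; nothing more can be done
the job is handed in; nothing more can be done
```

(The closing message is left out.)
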